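# Shut the splash lids of the socket bar

## Robot

A 6-joint arm with a two-finger parallel gripper is mounted at the origin on the work surface; the furniture and walls round the work are solid. World frame = base frame: x ahead of the robot, y to its left, z up, the work surface at z = 0. Lengths are in m, angles in rad, forces in N, time in s.
With the tool pointing down it reaches from about 0.35 to 0.85 m from the base axis. Payload 8.1 kg.
Tool frame: the origin (TCP) lies between the finger pads; the fingertips stand 11 mm ahead of it and the grasp point (between the pads) lies 8 mm behind it (tips_ahead is the z of the fingertips in the tool frame, in m); z points along the fingers, y is the line along which they close (so a half turn about z gives the same grasp; the last joint's range is limited). The gripper opens to 93 mm and grips with 3 to 60 N. Pads are 15 mm wide; open, the fingers measure 128 mm over their backs; the gripper's body (75 mm by 188 mm) begins 65 mm behind the grasp point.
Start: joints at [1.04, 0.13, 1.488, -0, 1.523, -0.085], TCP at [0.259, 0.541, 0.23] pointing down, gripper open.
Joint ranges: [-2.96, 2.96], [-0.89, 2.26], [0.02, 2.5], [-1.34, 4.48], [0, 2.73], [-2.66, 2.66]. Speed limits (rad/s): [2.39, 2.39, 2.79, 3.14, 3.14, 3.14].

## Interface

Orientations are given as a rotation vector (axis times angle).
In Python, from plant import read_state, read_camera, close_job, tips_ahead gives the robot as it stands. The module is installed in compiled form; this text tells all that it offers.
- The arm moves only by the tool move_arm, never from a script. Its argument "plan" is a list of rows, each a list of 7 numbers: the turn, a rotation vector about the tool's x, y, z in units of 6 degrees (1.0 is 6 degrees), then the shift along the tool's x, y, z in units of 25 mm (1.0 is 25 mm), then the finger opening in mm, from 0 to 93. A call has exactly 10 rows; each row shifts and turns the commanded pose from where the row before left it, along the tool's axes as they then stand; what a row does not reach is not made up. A row lasts 1/10 s, in which the tool goes at most 50 mm and 8.59 degrees, less where a joint would pass 70% of its speed; a pose out of reach is approached as far as the arm can. A call is refused whole if a number of a shift passes 1 or a number of a turn 1, either way. A call with a gripper value outside its range is refused whole. The fingers move at their own pace and stop on an object; "force" is the grip in N (left out, the last holds). Time passes only in rows, so rows that do not move let the fingers close, or fill a call up. It gives the time, the measured TCP pose, the force, the opening and the grip force at its end, in the units of the state.
- read_state(): the state, without advancing time (a new reading comes with each control period).
- read_camera(name): name is "side" or "top" or "wrist"; returns a dict with "frame" (420x560x3 uint8, red, green, blue), "z_map" (420x560 float32, m along the optical axis (not along the pixel's ray), 0 where there is no reading), "fx", "fy", "cx", "cy" (pixels), "rvec" (rotation vector, rad) and "tvec" (3), from world to camera coordinates, as OpenCV has them. Camera axes: x right, y down, z forward; pixel columns grow to the right and rows downward; lengths in m; the calibration is good to about 2 mm. A picture is of the moment at which its call begins.
- close_job(): hands the job in; it is judged then, once.
The state is a dict: "t": time; "q": joint angles; "dq": joint speeds; "joint_torque": joint torques, N m; "tool_pos": TCP position; "orientation": TCP orientation; "force": force on the tool from outside, world axes, zero at the start; "wrist_torque": the same for the moment, N m; "opening": finger opening in m; "gripper_force": force on a finger pad.
Only numpy, scipy, OpenCV 4.12 (cv2) and the standard library are available. Lean on these libraries where they do the work, as an engineer would, in place of code of your own. Each camera call takes 0.05 s, during which the arm holds its last target. There are 200 camera calls.

## Task

The worktop is about to be wiped down: run the fingertips lightly along the top of the socket bar and fold down the standing flip lid of every free socket until it lies fully shut. The battery charger stays plugged in where it is, with the lid of its own socket left standing open, and nothing else on the worktop is disturbed.

Things in the scene. Friction and masses are not known exactly. Their poses are not given: they have to be found in the camera images.
- socket_bar: Socket bar screwed flat to the worktop: aluminium body with black end caps, 304 mm long, 70 mm wide, its top face 36 mm above the worktop (low screw lugs beyond the caps reach 340 mm). Origin at the centre of its underside; its y axis runs along the row of sockets, its x axis across the bar (away from the robot), z up.
- socket_1 (a point): Centre of the mouth of round socket 1 in the bar's top face (36 mm above the worktop), at y = +102 mm on the bar; axes as the bar's. Sockets lie 68 mm apart, number 1 at the bar's +y end; the mouth is 38 mm across, 16 mm deep.
- socket_2 (a point): Centre of the mouth of round socket 2 in the bar's top face (36 mm above the worktop), at y = +34 mm on the bar; axes as the bar's. Sockets lie 68 mm apart, number 1 at the bar's +y end; the mouth is 38 mm across, 16 mm deep.
- socket_3 (a point): Centre of the mouth of round socket 3 in the bar's top face (36 mm above the worktop), at y = -34 mm on the bar; axes as the bar's. Sockets lie 68 mm apart, number 1 at the bar's +y end; the mouth is 38 mm across, 16 mm deep.
- socket_4 (a point): Centre of the mouth of round socket 4 in the bar's top face (36 mm above the worktop), at y = -102 mm on the bar; axes as the bar's. Sockets lie 68 mm apart, number 1 at the bar's +y end; the mouth is 38 mm across, 16 mm deep.
- lid_1 (a joint): Angle (rad) of the grey flip lid of socket 1: 0 = fully shut, flat on the bar; 1.57 = upright; stop at 1.75. Hinge across the bar, 27 mm to the +y side of the socket's centre, 2.5 mm above the bar's top face; the lid folds down towards -y. 52 mm wide, 4 mm thick, 53 mm from hinge to free edge; shut, its top is 4.5 mm above the bar's top face. Stiff hinge (0.02 N m): stays where left.
- lid_2 (a joint): Angle (rad) of the flip lid of socket 2; the same as lid_1 in every way, hinged 27 mm to the +y side of its own socket's centre.
- lid_3 (a joint): Angle (rad) of the flip lid of socket 3; the same as lid_1 in every way, hinged 27 mm to the +y side of its own socket's centre.
- lid_4 (a joint): Angle (rad) of the flip lid of socket 4; the same as lid_1 in every way, hinged 27 mm to the +y side of its own socket's centre.
- charger_mid (a point): Centre of the white plug-in battery charger with two round cells lying in it, 64 mm (across the bar) x 38 mm (along it), rising to 28 mm above the bar's top face; this point is 14 mm above that face. It sits loosely in one of the four sockets, whose centre lies right below; the lid of that socket stands open beside it.
- mug: Cream and white mug, 78 mm across, 100 mm high, handle to one side; stands off the bar's -y end. Bystander; origin at its underside.
- capsule: Brown coffee capsule, 54 mm across, 34 mm high, off the bar's +y end. Bystander; origin at its underside.
- teaspoon: Teaspoon, 130 x 26 x 11 mm, lying along the front of the bar, long along its x. Bystander; origin at its underside.
- sugar_stick: Red sugar stick, 20 x 88 x 10 mm, lying at the left, long along its y. Bystander; origin at its underside.
- timer: Egg timer, 61 mm across, 50 mm high, at the right. Bystander; origin at its underside.
- tape_roll: Roll of tape, 98 mm across, 25 mm high, at the left edge. Bystander; origin at its underside.
- notebook: Spiral notebook, 148 x 109 x 13 mm, lying at the right. Bystander; origin at its underside.

How it is judged:
By the outcome, as a careful person would: the job done as asked, in the order asked, and still so for the second after the job is handed in, with the robot touching nothing.
It also fails if it takes over 38 s, if anything falls off the work surface, if the arm or the gripper's body presses on something with over 40 N, if the wrist force passes 120 N, or if a joint passes its speed limit or range.

## Working session

There is one attempt and no reset: what is moved stays moved. The work goes in short steps, Python scripts to look and compute and a tool call to move; the robot and the scene stay as the last step left them, time stands still between calls to the robot, and variables do not carry over. Pictures are saved under pics/ and viewed, at most 10 in all, crops included, and the job is handed in when it is done.

Besides the shell and the picture viewer there is one more tool, called after "Emit:" by a JSON object that holds its "op" and its "data". move_arm: Moves the arm, as the interface text tells. Its arguments: {"type":"object","properties":{"plan":{"type":"array","items":{"type":"array","items":{"type":"number"}}},"force":{"type":"number"}},"required":["plan"]}

```bash
mkdir -p pics; cat > h.py <<'E'
import numpy as np,cv2
from plant import *
def cam(n):
    c=read_camera(n); R=cv2.Rodrigues(np.array(c['rvec'],float))[0]; t=np.array(c['tvec'],float).ravel()
    z=c['z_map']; v,u=np.mgrid[:420,:560]
    P=np.stack([(u-c['cx'])/c['fx']*z,(v-c['cy'])/c['fy']*z,z],-1)
    W=(P-t)@R; W[z==0]=np.nan
    return c,W
E
python3 - <<'E'
from h import *
for n in('top','side'):
    c,W=cam(n); cv2.imwrite(f'pics/{n}0.png',c['frame'][:,:,::-1]); np.savez(f'{n}0.npz',W=W,f=c['frame'])
    print(n,c['fx'],-cv2.Rodrigues(np.array(c['rvec']))[0].T@np.array(c['tvec']).ravel())
s=read_state();print(s)
E
```

```text
top 450.31679473136785 [0.17455005 0.01410171 1.18358969]
side 380.2242348159311 [ 0.25093436 -0.8026622   0.7740886 ]
{'t': 0.1, 'q': array([ 1.03961119e+00,  1.31075957e-01,  1.48914050e+00, -7.27523327e-06,
        1.52297049e+00, -8.54122719e-02]), 'dq': array([-0.00166444, -0.00018772, -0.00396294,  0.00011578, -0.00113268,
        0.00180372]), 'joint_torque': array([ 5.49087617e-04, -5.61333990e+01, -4.93098092e+01,  7.68760568e-02,
        2.90470873e-02, -5.23310018e-05]), 'tool_pos': array([0.25844255, 0.54096417, 0.22871451]), 'orientation': array([-6.94329004e-01, -3.06341477e+00,  2.38932439e-03]), 'force': array([0.05657857, 0.1291997 , 0.09090658]), 'wrist_torque': array([ 0.0007312 , -0.00130215, -0.04158157]), 'gripper_force': 0.0, 'opening': 0.09283901250328919}
```

View pics/top0.png

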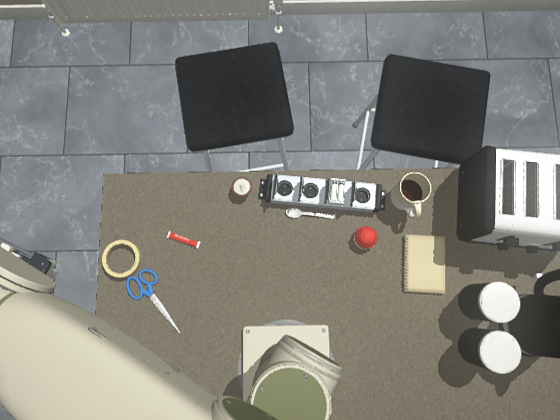

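View pics/side0.png

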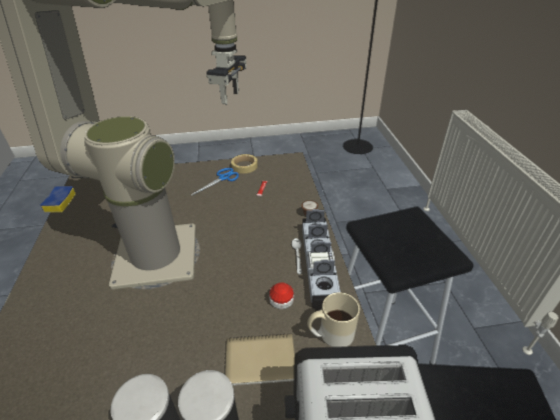

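The top view shows the bar at about (322,194), slightly tilted, with the charger at (338,190), in the third socket from the left, so socket 3. The mug is at (413,188) and the capsule at (240,186). In the side view the mouths are open and the lids stand upright. Next I'll measure the bar and lids.

```bash
python3 - <<'E'
from h import *
d=np.load('top0.npz');W=d['W'];f=d['f'].astype(int)
reg=np.zeros((420,560),bool);reg[168:222,255:392]=1
Z=W[...,2]
m=reg&(Z>.031)&(Z<.0395)
n,l,st,_=cv2.connectedComponentsWithStats(m.astype(np.uint8))
p=W[m][:,:2].astype(np.float32)
(r)=cv2.minAreaRect(p);print(r,m.sum())
(cx,cy),(w,h),a=r
# bar y axis direction
b=cv2.boxPoints(r);e=max([(b[1]-b[0]),(b[2]-b[1])],key=np.linalg.norm);e/=np.linalg.norm(e)
if e[1]<0:e=-e
ex=np.array([e[1],-e[0]]);print('yaxis',e,'yaw',np.arctan2(-e[0],e[1]))
# all stuff in bar frame
for name in('top','side'):
    d=np.load(name+'0.npz');W=d['W'];Z=W[...,2]
    q=W[...,:2]-[cx,cy];X=q@ex;Y=q@e
    m=(abs(X)<.045)&(abs(Y)<.17)&(Z>.0)&(Z<.15)
    print(name)
    for y in np.arange(-.17,.17,.01):
        k=m&(Y>=y)&(Y<y+.01)
        if k.any(): print(round(y*1e3),'max z',np.round(np.percentile(Z[k],[50,90,100])*1e3),'x',np.round(X[k&(Z>.03)].min()*1e3) if (k&(Z>.03)).any() else '',np.round(X[k&(Z>.03)].max()*1e3)if (k&(Z>.03)).any() else '')
c=d['f'][185:320,270:370]
t=np.load('top0.npz')['f'][165:225,250:395]
cv2.imwrite('pics/crop1.png',cv2.resize(c,None,fx=4.4,fy=4.4,interpolation=2)[:,:,::-1])
cv2.imwrite('pics/crop2.png',cv2.resize(t,None,fx=5.5,fy=5.5,interpolation=2)[:,:,::-1])
E
```

```text
((0.44657763838768005, -0.10622887313365936), (0.30314555764198303, 0.07142617553472519), 83.46766662597656) 1706
yaxis [0.11376387 0.99350786] yaw -0.11401069
top
-170 max z [ 3.  6. 10.] x  
-160 max z [ 5. 34. 37.] x -25.0 32.0
-150 max z [35. 38. 41.] x -33.0 33.0
-140 max z [34. 37. 43.] x -35.0 35.0
-130 max z [34. 38. 40.] x -33.0 35.0
-120 max z [29. 37. 40.] x -34.0 34.0
-110 max z [24. 36. 39.] x -34.0 36.0
-100 max z [27. 37. 40.] x -33.0 34.0
-90 max z [33. 37. 39.] x -34.0 34.0
-80 max z [48. 87. 95.] x -36.0 35.0
-70 max z [34. 37. 41.] x -33.0 35.0
-60 max z [36. 55. 59.] x -35.0 34.0
-50 max z [60. 63. 66.] x -35.0 31.0
-40 max z [56. 61. 65.] x -34.0 33.0
-30 max z [59. 63. 67.] x -35.0 32.0
-20 max z [54. 85. 92.] x -35.0 30.0
-10 max z [40. 84. 93.] x -34.0 33.0
0 max z [34. 37. 40.] x -35.0 36.0
10 max z [34. 38. 41.] x -34.0 34.0
20 max z [26. 37. 41.] x -35.0 34.0
30 max z [25. 36. 38.] x -35.0 35.0
40 max z [31. 36. 40.] x -35.0 34.0
50 max z [36. 87. 93.] x -35.0 34.0
60 max z [36. 75. 91.] x -35.0 36.0
70 max z [34. 37. 40.] x -34.0 35.0
80 max z [33. 37. 41.
[... 823 characters left out ...]
5. 66.] x -32.0 34.0
-20 max z [61. 88. 91.] x -32.0 34.0
-10 max z [68. 88. 94.] x -33.0 31.0
0 max z [33. 37. 37.] x -32.0 33.0
10 max z [35. 38. 39.] x -32.0 36.0
20 max z [30. 38. 39.] x -33.0 38.0
30 max z [35. 38. 38.] x -33.0 -18.0
40 max z [37. 39. 40.] x -32.0 35.0
50 max z [38. 86. 92.] x -31.0 37.0
60 max z [57. 86. 94.] x -33.0 35.0
70 max z [34. 38. 39.] x -32.0 37.0
80 max z [16. 37. 40.] x -31.0 35.0
90 max z [32. 37. 40.] x -33.0 36.0
100 max z [35. 38. 39.] x -32.0 37.0
110 max z [35. 38. 39.] x -31.0 -20.0
120 max z [64. 87. 95.] x -30.0 34.0
130 max z [38. 50. 70.] x -33.0 36.0
140 max z [34. 39. 39.] x -32.0 37.0
150 max z [ 4. 37. 38.] x -31.0 35.0
160 max z [2. 3. 3.] x
```

View pics/crop1.png

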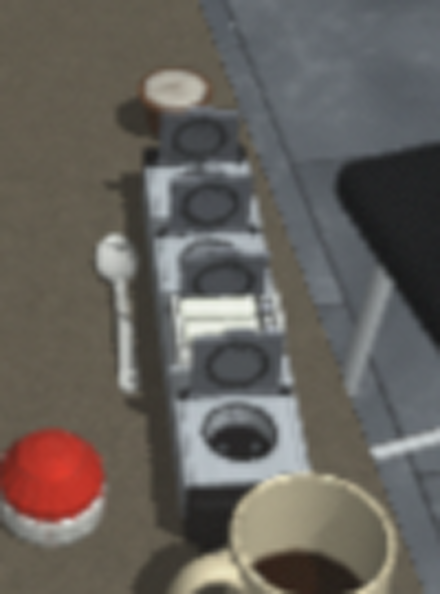

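View pics/crop2.png

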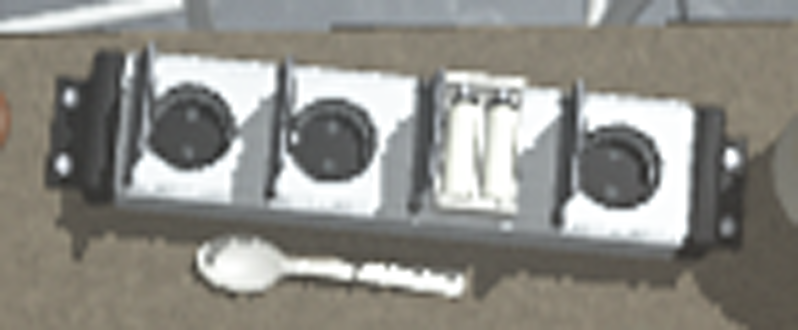

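The crops show all four lids upright and the charger in socket 3, so lids 1, 2 and 4 have to be closed. I'll get the lid planes precisely and work out the first move.

```bash
cat >> h.py <<'E'
C=np.array([.44658,-.10623]);e=np.array([.11376,.99351]);ex=np.array([e[1],-e[0]])
def lids():
    for n in('top','side'):
        c,W=cam(n);q=W[...,:2]-C;X=q@ex;Y=q@e;Z=W[...,2]
        for i,h in enumerate((.129,.061,-.007,-.075)):
            k=(abs(X)<.024)&(abs(Y-h)<.018)&(Z>.07)&(Z<.1)
            lo=(abs(X)<.024)&(abs(Y-h)<.012)&(Z>.045)&(Z<.058)&(n=='side')
            j=(abs(X)<.024)&(Y<h-.012)&(Y>h-.05)&(Z<.12)&(Z>0)
            print(n,i+1,'upper n',k.sum(),'Y',np.round(1e3*np.percentile(Y[k],[5,50,95]),1) if k.any() else '','low',np.round(1e3*np.median(Y[lo]),1) if lo.any() else '','flat z',np.round(1e3*np.percentile(Z[j],[10,50,90]),1) if j.any() else '')
def where():
    s=read_state();R=cv2.Rodrigues(s['orientation'])[0];p=s['tool_pos']
    tip=p+R[:,2]*tips_ahead
    q=tip[:2]-C
    print('t',s['t'],'tip in bar: y',q@e*1e3,'x',q@ex*1e3,'z',tip[2]*1e3,'F',s['force'],'open',s['opening'])
    Rd=np.array([[e[0],ex[0],0],[e[1],ex[1],0],[0,0,-1]])
    print('turn deg about tool',np.degrees(cv2.Rodrigues(R.T@Rd)[0].ravel()));return R,p
E
python3 - <<'E'
from h import *
print(tips_ahead);lids();R,p=where()
# first move: 10 rows turning 6deg about z; equal world steps to bar (y .155,x0), tcp z .19
T=np.r_[C+.16*e,.19];d=(T-p);n=24;print('d',d)
for i in range(20):
    a=np.radians(6*min(i,11.8));Rr=R@cv2.Rodrigues(np.array([0,0,a]))[0]
    print(i,np.round(Rr.T@d/20/.025,2))
E
```

```text
0.011
top 1 upper n 45 Y [119.8 122.4 125.7] low  flat z [19.2 24.8 36.5]
top 2 upper n 46 Y [55.2 58.9 61.2] low  flat z [19.6 24.9 36.6]
top 3 upper n 52 Y [-13.3  -9.7  -7.7] low  flat z [51.8 59.9 63.1]
top 4 upper n 49 Y [-76.6 -73.3 -72.3] low  flat z [19.5 25.1 36.7]
side 1 upper n 94 Y [121.7 124.7 127.9] low 129.1 flat z [35.7 37.  38.5]
side 2 upper n 108 Y [57.7 60.5 63.5] low 62.0 flat z [35.6 37.2 39.2]
side 3 upper n 109 Y [-10.8  -8.2  -5.6] low -6.6 flat z [55.7 62.8 65.2]
side 4 upper n 127 Y [-75.7 -73.3 -70.9] low -73.6 flat z [23.1 35.4 38.4]
t 0.2 tip in bar: y 621.7217866936385 x -260.4950686268347 z 217.97878479021438 F [-0.26204871 -0.12205332  0.75386559] open 0.09325193995282502
turn deg about tool [-5.88818710e-02  3.43353437e-02  7.09917760e+01]
d [ 0.20627206 -0.48836743 -0.03897878]
0 [-0.79 -0.7   0.08]
1 [-0.86 -0.62  0.08]
2 [-0.92 -0.52  0.08]
3 [-0.97 -0.42  0.08]
4 [-1.01 -0.32  0.08]
5 [-1.04 -0.21  0.08]
6 [-1.06 -0.1   0.08]
7 [-1.06  0.01  0.08]
8 [-1.05  0.12  0.08]
9 [-1.04  0.23  0.08]
10 [-1.01  0.34  0.08]
11 [-0.97  0.44  0.08]
12 [-0.93  0.52  0.08]
13 [-0.93  0.52  0.08]
14 [-0.93  0.52  0.08]
15 [-0.93  0.52  0.08]
16 [-0.93  0.52  0.08]
17 [-0.93  0.52  0.08]
18 [-0.93  0.52  0.08]
19 [-0.93  0.52  0.08]
```

Emit:
{"op": "move_arm", "data": {"plan": [[0,0,1,-0.79,-0.7,0.05,0],[0,0,1,-0.86,-0.62,0.05,0],[0,0,1,-0.92,-0.52,0.05,0],[0,0,1,-0.97,-0.42,0.05,0],[0,0,1,-1,-0.32,0.05,0],[0,0,1,-1,-0.2,0.05,0],[0,0,1,-1,-0.1,0.05,0],[0,0,1,-1,0,0.05,0],[0,0,1,-1,0.12,0.05,0],[0,0,1,-1,0.23,0.05,0]], "force": 20}}

```text
t: 1.2
tool_pos: [0.3596, 0.3024, 0.217]
orientation: [-2.138, -2.302, 0.0]
force: [0.4, 0.5, 1.2]
opening: 0.0174
gripper_force: 0.0
```

```bash
python3 -c "
from h import *
where()"
```

```text
t 1.2 tip in bar: y 396.0858513061128 x -132.94574558899112 z 205.96824730077094 F [0.42407216 0.49929807 1.1509766 ] open 0.01736935492997784
turn deg about tool [-5.60566713e-03  2.40191777e-03  1.07504921e+01]
```

Emit:
{"op": "move_arm", "data": {"plan": [[0,0,1,-0.98,0.36,0.2,0],[0,0,0.8,-0.98,0.45,0.2,0],[0,0,0,-0.98,0.55,0.2,0],[0,0,0,-0.98,0.55,0.2,0],[0,0,0,-0.98,0.55,0.2,0],[0,0,0,-0.98,0.55,0.2,0],[0,0,0,-0.98,0.55,0.2,0],[0,0,0,-0.98,0.55,0.2,0],[0,0,0,-0.98,0.55,0.2,0],[0,0,0,-0.9,0.55,0.2,0]]}}

```text
t: 2.2
tool_pos: [0.469, 0.0487, 0.1669]
orientation: [2.341, 2.095, -0.0]
force: [0.6, 0.2, 1.4]
opening: 0.0007
gripper_force: 0.0
```

```bash
python3 -c "
from h import *
where()"
```

```text
t 2.2 tip in bar: y 156.42676646748035 x 4.653006717512402 z 155.8918678597603 F [0.57526302 0.18582729 1.3577891 ] open 0.0007370169175691392
turn deg about tool [0.00158027 0.00410481 0.1783269 ]
```

Emit:
{"op": "move_arm", "data": {"plan": [[0,0,0,0,-0.2,0.3,0],[0,0,0,0,0,0.5,0],[0,0,0,0,0,0.6,0],[0,0,0,0,0,0.6,0],[0,0,0,0,0,0.5,0],[0,0,0,0,0,0.3,0],[0,0,0,0,0,0,0],[0,0,0,0,0,0,0],[0,0,0,0,0,0,0],[0,0,0,0,0,0,0]]}}

```text
t: 3.2
tool_pos: [0.4644, 0.0505, 0.0979]
orientation: [2.34, 2.095, 0.002]
force: [-0.4, 0.1, -0.2]
opening: 0.0002
gripper_force: 0.0
```

```bash
python3 - <<'E'
from h import *
where()
# corner path about hinge, r=44, box half 7.5: centre offsets relative to hinge
for th in np.linspace(1.57,0,11): print(round(th,2),np.round([-44*np.cos(th)+2*np.sin(th)+7.5,38.5+44*np.sin(th)+2*np.cos(th)],1))
E
```

```text
t 3.2 tip in bar: y 157.69376926813638 x -0.09501012721922165 z 86.90435447265313 F [-0.41511068  0.11694905 -0.15583098] open 0.00024446271022029076
turn deg about tool [ 0.07889508 -0.01006117  0.18816053]
1.57 [ 9.5 82.5]
1.41 [ 2.6 82.3]
1.26 [-4.2 81. ]
1.1 [-10.7  78.6]
0.94 [-16.8  75.3]
0.78 [-22.2  71. ]
0.63 [-26.9  66. ]
0.47 [-30.8  60.2]
0.31 [-33.7  54. ]
0.16 [-35.6  47.4]
0.0 [-36.5  40.5]
```

Emit:
{"op": "move_arm", "data": {"plan": [[0,0,0,-0.35,0,0.1,0],[0,0,0,-0.44,0,0.08,0],[0,0,0,-0.48,0,0.04,0],[0,0,0,-0.32,0,0.12,0],[0,0,0,-0.25,0,0.13,0],[0,0,0,-0.22,0,0.17,0],[0,0,0,-0.19,0,0.2,0],[0,0,0,-0.16,0,0.24,0],[0,0,0,-0.12,0,0.24,0],[0,0,0,-0.08,0,0.24,0]]}}

```text
t: 4.2
tool_pos: [0.4565, -0.0146, 0.0575]
orientation: [-2.341, -2.095, 0.0]
force: [0.2, 1.5, 0.5]
opening: 0.0004
gripper_force: 0.2
```

```bash
python3 -c "
from h import *
where()"
```

```text
t 4.2 tip in bar: y 92.19492883011925 x -0.6031704940906528 z 46.4932274815986 F [0.16688766 1.4637553  0.50442464] open 0.00038160997824438674
turn deg about tool [-1.37597324e-02 -4.57517507e-05  1.92733664e-01]
```

Contact is light. Next I'll lower about 6–7 mm slowly to press the lid shut.

Emit:
{"op": "move_arm", "data": {"plan": [[0,0,0,-0.02,0,0.06,0],[0,0,0,0,0,0.06,0],[0,0,0,0,0,0.05,0],[0,0,0,0,0,0.04,0],[0,0,0,0,0,0.03,0],[0,0,0,0,0,0.02,0],[0,0,0,0,0,0.02,0],[0,0,0,0,0,0,0],[0,0,0,0,0,0,0],[0,0,0,0,0,0,0]]}}

```text
t: 5.2
tool_pos: [0.4567, -0.0149, 0.0516]
orientation: [2.341, 2.095, 0.0]
force: [-2.2, -0.3, 5.2]
opening: 0.0005
gripper_force: 2.7
```

```bash
python3 -c "
from h import *
where()"
```

```text
t 5.2 tip in bar: y 91.87950079457869 x -0.29555799768572744 z 40.569875933829984 F [-2.2041449  -0.26665151  5.24559766] open 0.0004703619836787108
turn deg about tool [0.0189135  0.00209547 0.19332105]
```

Emit:
{"op": "move_arm", "data": {"plan": [[0,0,0,0,0,-0.3,0],[0,0,0,0,0,-0.5,0],[0,0,0,-0.2,0,-0.5,0],[0,0,0,-0.3,0,-0.4,0],[0,0,0,-0.36,0,0,0],[0,0,0,-0.48,0,0.03,0],[0,0,0,-0.32,0,0.1,0],[0,0,0,-0.25,0,0.13,0],[0,0,0,-0.22,0,0.17,0],[0,0,0,-0.19,0,0.2,0]]}}

```text
t: 6.2
tool_pos: [0.4497, -0.073, 0.077]
orientation: [-2.341, -2.094, 0.001]
force: [0.1, 0.1, 0.9]
opening: 0.0005
gripper_force: 0.2
```

```bash
python3 -c "
from h import *
where();lids()"
```

```text
t 6.2 tip in bar: y 33.41631390289869 x -0.7019971227662929 z 66.03726395544264 F [0.05551358 0.13636638 0.93248351] open 0.00047352600130280356
turn deg about tool [-0.05206077 -0.01068085  0.17307683]
top 1 upper n 0 Y  low  flat z [36.3 38.8 41.7]
top 2 upper n 0 Y  low  flat z [32.3 35.9 59.9]
top 3 upper n 11 Y [-11.9 -10.   -8.1] low  flat z [54.3 59.7 63.7]
top 4 upper n 0 Y  low  flat z [20.1 25.9 36.8]
side 1 upper n 0 Y  low  flat z [37.2 41.3 43.3]
side 2 upper n 1 Y [43.4 43.4 43.4] low 52.5 flat z [ 52.4  85.3 113.1]
side 3 upper n 114 Y [-10.7  -8.3  -6.1] low -6.2 flat z [57.2 62.7 65.3]
side 4 upper n 129 Y [-75.4 -73.1 -70.6] low -73.6 flat z [23.1 35.7 38.1]
```

Lid 1 is flat and lid 2 is partway down, so I'll carry on with lid 2.

Emit:
{"op": "move_arm", "data": {"plan": [[0,0,0,-0.16,0,0.24,0],[0,0,0,-0.11,0,0.24,0],[0,0,0,-0.05,0,0.24,0],[0,0,0,-0.02,0,0.08,0],[0,0,0,0,0,0.06,0],[0,0,0,0,0,0.06,0],[0,0,0,0,0,0.05,0],[0,0,0,0,0,0.04,0],[0,0,0,0,0,0.04,0],[0,0,0,0,0,0.02,0]]}}

```text
t: 7.3
tool_pos: [0.4494, -0.081, 0.0516]
orientation: [2.341, 2.095, 0.0]
force: [-2.9, -0.3, 7.0]
opening: 0.0007
gripper_force: 3.7
```

```bash
python3 -c "
from h import *
where()"
```

```text
t 7.3 tip in bar: y 25.357870818468047 x -0.041621741131848855 z 40.553195882826394 F [-2.88603326 -0.34370717  6.9525423 ] open 0.0006699498105836095
turn deg about tool [0.01986698 0.00401284 0.1938453 ]
```

Emit:
{"op": "move_arm", "data": {"plan": [[0,0,0,0,0,-0.4,0],[0,0,0,0,0,-0.7,0],[0,0,0,0,0,-0.8,0],[0,0,0,0,0,-0.8,0],[0,0,0,-0.2,0,-0.6,0],[0,0,0,-0.8,0,-0.1,0],[0,0,0,-0.8,0,0,0],[0,0,0,-0.8,0,0,0],[0,0,0,-0.5,0,0,0],[0,0,0,0,0,0,0]]}}

```text
t: 8.3
tool_pos: [0.4406, -0.1592, 0.1365]
orientation: [2.343, 2.093, 0.0]
force: [0.5, 0.2, -0.9]
opening: 0.0007
gripper_force: 0.0
```

```bash
python3 -c "
from h import *
where()"
```

```text
t 8.3 tip in bar: y -53.27466425208202 x 0.038282461364276515 z 125.53853887482852 F [ 0.520037    0.16597394 -0.91430269] open 0.0006770785596201094
turn deg about tool [0.01969937 0.01738526 0.08495195]
```

Emit:
{"op": "move_arm", "data": {"plan": [[0,0,0,0,0,0.3,0],[0,0,0,0,0,0.5,0],[0,0,0,0,0,0.5,0],[0,0,0,0,0,0.35,0],[0,0,0,-0.3,0,0.03,0],[0,0,0,-0.3,0,0.02,0],[0,0,0,-0.35,0,0.03,0],[0,0,0,-0.3,0,0.1,0],[0,0,0,-0.28,0,0.13,0],[0,0,0,-0.22,0,0.17,0]]}}

```text
t: 9.3
tool_pos: [0.436, -0.2026, 0.083]
orientation: [2.341, 2.094, 0.0]
force: [0.6, 0.6, 0.7]
opening: 0.0005
gripper_force: 0.2
```

```bash
python3 -c "
from h import *
where()"
```

```text
t 9.3 tip in bar: y -96.94386886440229 x 0.4498637083285184 z 72.01771207386591 F [0.60829667 0.60238838 0.70944398] open 0.0004809357942919184
turn deg about tool [0.05000198 0.02717156 0.15495102]
```

Emit:
{"op": "move_arm", "data": {"plan": [[0,0,0,-0.19,0,0.23,0],[0,0,0,-0.15,0,0.24,0],[0,0,0,-0.12,0,0.24,0],[0,0,0,-0.06,0,0.24,0],[0,0,0,-0.02,0,0.08,0],[0,0,0,0,0,0.07,0],[0,0,0,0,0,0.06,0],[0,0,0,0,0,0.05,0],[0,0,0,0,0,0.05,0],[0,0,0,0,0,0.03,0]]}}

```text
t: 10.3
tool_pos: [0.4346, -0.215, 0.0514]
orientation: [2.341, 2.095, 0.0]
force: [-4.6, 2.4, 12.5]
opening: 0.0003
gripper_force: 6.1
```

```bash
python3 -c "
from h import *
where()"
```

```text
t 10.3 tip in bar: y -109.38563714157613 x 0.49284107510339936 z 40.44497201724261 F [-4.55253854  2.35913045 12.48641983] open 0.0003453836732224901
turn deg about tool [0.02358648 0.00533142 0.19795238]
```

Lid 4 is shut. Now I'll lift off, back away towards the robot, and check.

Emit:
{"op": "move_arm", "data": {"plan": [[0,0,0,0,0,-0.4,0],[0,0,0,0,0,-0.7,0],[0,0,0,0,0,-1,0],[0,0,0,0,0,-1,0],[0,0,0,0,0,-1,0],[0,0,0,0,0,-1,0],[0,0,0,0,0,-0.8,0],[0,0,0,0,-0.3,-0.3,0],[0,0,0,0,-0.2,0,0],[0,0,0,0,0,0,0]]}}

```text
t: 11.3
tool_pos: [0.4208, -0.2133, 0.2047]
orientation: [-2.34, -2.094, 0.001]
force: [0.0, -0.2, -0.4]
opening: 0.0008
gripper_force: 0.0
```

```bash
python3 - <<'E'
from h import *
where();lids()
c,W=cam('wrist');cv2.imwrite('pics/w1.png',c['frame'][:,:,::-1])
c,W=cam('side')
cv2.imwrite('pics/s1.png',cv2.resize(c['frame'][185:320,270:370],None,fx=4.4,fy=4.4,interpolation=2)[:,:,::-1])
E
```

```text
t 11.3 tip in bar: y -109.25564197550136 x -13.417676008542337 z 193.7187342942738 F [ 0.01604973 -0.23208181 -0.3575306 ] open 0.000756431282175833
turn deg about tool [-0.06124146 -0.02285579  0.17313154]
top 1 upper n 0 Y  low  flat z [36.2 39.  42. ]
top 2 upper n 0 Y  low  flat z [36.1 39.  41.7]
top 3 upper n 53 Y [-13.5  -9.7  -7.7] low  flat z [54.7 60.1 63.3]
top 4 upper n 0 Y  low  flat z [36.5 39.5 42.2]
side 1 upper n 0 Y  low  flat z [36.9 41.3 43.1]
side 2 upper n 0 Y  low  flat z [37.7 42.  43.5]
side 3 upper n 103 Y [-11.   -8.4  -5.8] low -6.0 flat z [37.6 57.6 64.4]
side 4 upper n 0 Y  low  flat z [37.2 41.3 43.1]
```

View pics/w1.png

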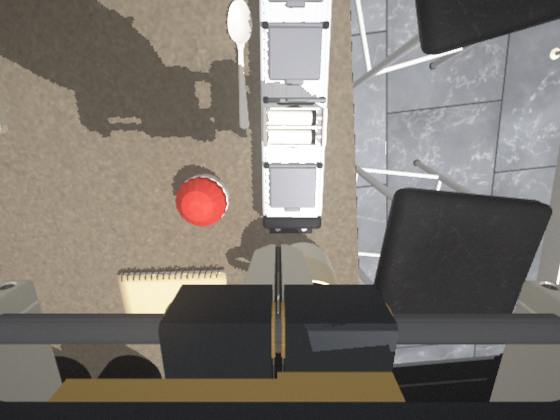

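View pics/s1.png

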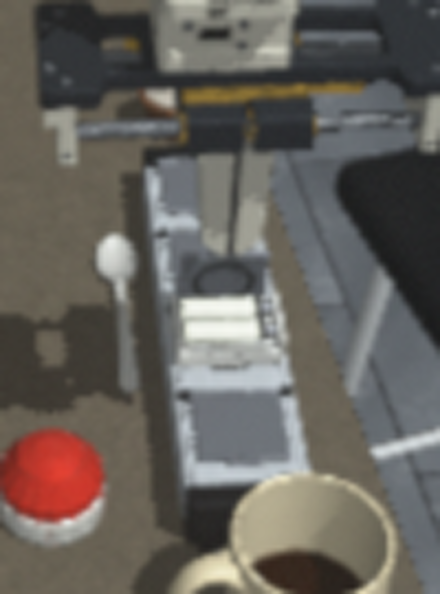

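Lids 2 and 4 lie flat at (295,52) and (292,187) in the wrist view. Lid 1 measures flat in depth. Lid 3 still stands beside the charger, which is in place at (293,126), and the bystanders in view have not moved. I'm handing the job in.

```bash
python3 -c "
from plant import *
print(close_job())"
```

```text
the job is handed in; nothing more can be done
None
```

I folded lids 1, 2 and 4 fully shut, left the charger plugged into socket 3 with its lid standing, and handed the job in at about 11.5 s; contact forces stayed light (about 14 N at most after each press), and nothing else in view moved.

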